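# Crank down the mould press

## Robot

A 7-joint arm with a two-finger parallel gripper is mounted at the origin on the work surface. World frame = base frame: x ahead of the robot, y to its left, z up, the work surface at z = 0. Lengths are in mm, angles in rad, forces in N, time in s.
With the tool pointing down it reaches from about 425 to 925 mm from the base axis. Payload 6.8 kg.
Tool frame: the origin (TCP) lies midway between the tips of the shut fingers; the grasp point (between the pads) lies 19 mm behind it (ctrl.grip_depth is the distance from the TCP to the grasp point, in mm); z points along the fingers, y is the line along which they close (so a half turn about z gives the same grasp; the last joint's range is limited). The gripper opens to 85 mm and grips with 20 to 120 N. Pads are 22 mm wide; open, the fingers measure 114 mm over their backs; the gripper's body (76 mm by 85 mm) begins 54 mm behind the grasp point. The pads swing forward as they close: fully open they stand 13 mm farther back than shut.
Start: joints at [-1.395, 0.477, 0.022, 1.555, -0.011, 1.109, -0.083], TCP at [188.999, 648.018, 196.908] pointing down, gripper open.
Joint ranges: [-2.96, 2.96], [-0.34, 2.1], [-1.41, 1.46], [0.24, 2.44], [-1.37, 4.51], [0.17, 1.92], [-2.96, 2.96]. Speed limits (rad/s): [2.39, 2.39, 3.14, 3.14, 3.14, 3.14, 3.14].

## Interface

Orientations are given as [roll, pitch, yaw] about the fixed x, y, z axes, in that order (R = Rz(yaw) Ry(pitch) Rx(roll)).
In Python, from cell import telemetry, vision, workorder, ctrl gives the robot as it stands.
- The arm moves only by the tool servo_tool, never from a script. Its argument "motion" is a list of rows, each a list of 7 numbers: the shift along the tool's x, y, z in parts of the range, where 1.0 means 1000 mm, then the turn, a rotation vector about the tool's x, y, z in shares of 120 degrees (1.0 is 120 degrees), then the finger opening in cm, from 0 to 8.54. In form: [[x, y, z, ax, ay, az, jaw], ...]. A call has 1 to 5 rows; each row is the pose to reach, as a shift and turn from the pose commanded when the call began, along the tool's axes at that moment; what a row does not reach only later rows make up. A row lasts 1/8 s, in which the tool goes at most 62.5 mm and 10.7 degrees, less where a joint would pass 70% of its speed; a pose out of reach is approached as far as the arm can. No shift or turn number may pass 1 either way. A call with a gripper value outside its range is refused whole. The fingers move at their own pace and stop on an object; "force" is the grip in N (left out, the last holds). Time passes only in rows, so rows that repeat a pose let the fingers close. It gives the time, the measured TCP pose, the force, the opening and the grip force at its end, in the units of the state.
- telemetry.sense(): the state, without advancing time (a new reading comes with each control period).
- vision.get_image(name): name is "side" or "top"; returns the picture (480x640x3 uint8, red, green, blue); there is no depth.
- vision.camera_info(name): a dict with "mtx" (3x3 intrinsics, pixels), "k1" (the pictures are not rectified: a ray, as slopes to the right and down, at radius r is drawn at 1 + k1 r^2 times it, then the intrinsics apply), "R" (3x3) and "t" (3): a world point X has camera coordinates R X + t. Camera axes: x right, y down, z forward; pixel columns grow to the right and rows downward; lengths in mm; the calibration is good to about 2 mm. A picture is of the moment at which its call begins. camera_info takes no time and is no camera call.
- workorder.sign_off(): hands the job in; it is judged then, once.
The state is a dict: "time_s": time; "q": joint angles; "joint_vel": joint speeds; "joint_torque": joint torques, N m; "tool_pos": TCP position; "tool_rot": TCP orientation; "wrist_force": force on the tool from outside, world axes, zero at the start; "moment": the same for the moment, N m; "finger_gap": finger opening in mm; "grasp_force": force on a finger pad.
Only numpy, scipy, OpenCV 4.12 (cv2) and the standard library are available. Lean on these libraries where they do the work, as an engineer would, in place of code of your own. Each camera call takes 0.05 s, during which the arm holds its last target. There are 200 camera calls.

## Task

Take the loose crank out of its rest, feel its square socket gently down the well in the top of the bench press until it sits fully home on the hidden square spindle, then turn it clockwise until the platen has closed firmly, but not brutally, on the brass mould flask. Leave the crank standing seated on the spindle, let go of everything, and do not disturb the cup, the jar or the plaster model.

Things in the scene. Friction and masses are not known exactly. Their poses are not given: they have to be found in the camera images.
- press: White bench press, fixed: bed 130 x 170 mm, 20 mm thick; two steel columns; on them a crosshead block 90 (x) x 170 (y) mm from 102 to 150 mm height, with one round well in its top. Origin: centre of the underside; z up.
- well (a point): Centre of the well's round mouth in the crosshead's top, 150 mm above the bench, axes as the press. The well is 43 mm in diameter, 45 mm deep to its flat floor, its mouth chamfered 4 mm. The spindle stands on the floor, centred.
- spindle_foot (a point): Centre of the well's floor, axes as press. Black spindle: square, 18 mm across flats, 16 mm high, above it a 9 mm high round taper (18 to 9 mm diameter) that pilots the socket. Its angle is not measured: flats may face any way. Turns only clockwise from above, against 0.28 Nm of friction in motion (0.1 to 0.2 Nm is read standing); does not follow a lightly rubbing socket, stays where left.
- crank: Steel crank, about 0.35 kg, upright in its rest. Origin: centre of the open socket mouth at its bottom; z up the shank, x along the arm. Socket: square tube 29 mm outside, 20.6 mm inside (walls along x and y), 28 mm deep, so 0.16 rad of play either way on the spindle; fully home its mouth rests on the well's floor. Shank 16 mm diameter; arm 20 mm wide, 62 to 70 mm up, x = -14 to +76 mm.
- grip (a point): On the crank's axis 95 mm above its origin, axes as the crank: in the steel grip block, 34 (x) x 16 (y) mm, from 70 to 104 mm above the crank's origin, meant to be pinched along y. At x = 63 mm from the axis stands a black handle knob, 18 mm diameter, from 70 to 110 mm above the crank's origin.
- rest: Black plastic rest, fixed: plate 90 x 70 x 8 mm with an open square pocket, 42 mm outside, 32 mm inside, rim 35 mm and floor 13 mm above the bench. The crank's socket stands in it. Origin: centre of the underside.
- platen: Steel disc of the press, 76 mm diameter, 12 mm thick, under the crosshead on a rubber spring. Origin: centre of its underside, at the start 78 mm above the bench and 8 mm above the flask. Each rad of spindle lowers it 6 mm; once on the flask each 0.1 rad adds about 9 N of press force.
- flask: Round brass mould flask, 80 mm diameter, 50 mm high, 0.8 kg, standing loose on the bed under the platen. Origin: centre of its underside. Firmly closed means a press force of 8 to 60 N (0.05 to 0.36 Nm more at the crank than its running friction); over 90 N harms it.
- cup: White ceramic mug, 84 mm diameter, 65 mm high; bystander. Origin: centre of its underside.
- jar: White plastic jar, 60 mm diameter, 85 mm high; bystander. Origin: centre of its underside.
- model: Small plaster dental model, 60 x 65 x 30 mm; bystander. Origin: centre of its underside.
There are look-alikes about, which are no part of the job. What is shaped like the crank but blue or green is not meant.

How it is judged:
By the outcome, as a careful person would: the job done as asked, in the order asked, and still so for the second after the job is handed in, with the robot touching nothing.
It also fails if it takes over 67 s, if anything falls off the work surface, if the arm or the gripper's body presses on something with over 40 N, if the wrist force passes 120 N, or if a joint passes its speed limit or range.

## Working session

There is one attempt and no reset: what is moved stays moved. The work goes in short steps, Python scripts to look and compute and a tool call to move; the robot and the scene stay as the last step left them, time stands still between calls to the robot, and variables do not carry over. Pictures are saved under pics/ and viewed, at most 10 in all, crops included, and the job is handed in when it is done.

Besides the shell and the picture viewer there is one more tool, called after ">>>" as name([rows], argument=value, ...), one row to a line, values as JSON. servo_tool: Moves the arm, as the interface text tells. Its arguments: {"type":"object","properties":{"motion":{"type":"array","items":{"type":"array","items":{"type":"number"}}},"force":{"type":"number"}},"required":["motion"]}

```bash
mkdir -p pics; ls; python3 - <<'E'
from cell import telemetry, vision, workorder, ctrl
import cv2
print(telemetry.sense()); print(ctrl.grip_depth)
for n in("side","top"):
    cv2.imwrite(f"pics/{n}0.png",vision.get_image(n)[:,:,::-1]); print(n,vision.camera_info(n))
E
```

```text
pics
{'time_s': 0.0, 'q': array([-1.39508512,  0.47779749,  0.02236586,  1.55646569, -0.0115189 ,
        1.10927597, -0.08310135]), 'joint_vel': array([ 0.00063592,  0.00096438, -0.00098268,  0.00028264, -0.00060583,
       -0.00056497, -0.00094358]), 'joint_torque': array([-5.93523805e-05, -5.96451402e+01,  1.60839681e+00, -2.81195372e+01,
        1.25955881e-02,  9.26632143e-03, -3.60614067e-06]), 'tool_pos': array([188.85684967, 647.35981285, 195.92200564]), 'tool_rot': array([-3.13977927e+00,  1.30299305e-04,  2.85777003e+00]), 'wrist_force': array([ 0.01376078, -0.29862001, -0.42463923]), 'moment': array([-0.03978355,  0.06029973,  0.05441539]), 'grasp_force': 0.0, 'finger_gap': 85.34808730181071}
18.700000000000003
side {'mtx': array([[455.49402715,   0.        , 316.97822697],
       [  0.        , 455.49402715, 238.30210765],
       [  0.        ,   0.        ,   1.        ]]), 'k1': -0.0552011457225115, 'R': array([[ 0.87261864, -0.48831269,  0.00935041],
       [-0.27121937, -0.50041513, -0.82220724],
       [ 0.40617332,  0.71493735, -0.56911143]]), 't': array([-485.62915651,  252.4821658 ,  895.31282933])}
top {'mtx': array([[522.15204983,   0.        , 319.11683446],
       [  0.        , 522.15204983, 241.73799091],
       [  0.        ,   0.        ,   1.        ]]), 'k1': 0.05322254126973366, 'R': array([[-0.00714842, -0.99990926,  0.01141834],
       [-0.99621276,  0.00613156, -0.08673257],
       [ 0.08665469, -0.0119951 , -0.99616619]]), 't': array([  16.05512317,  552.57578623, 1413.75760115])}
```

View pics/side0.png

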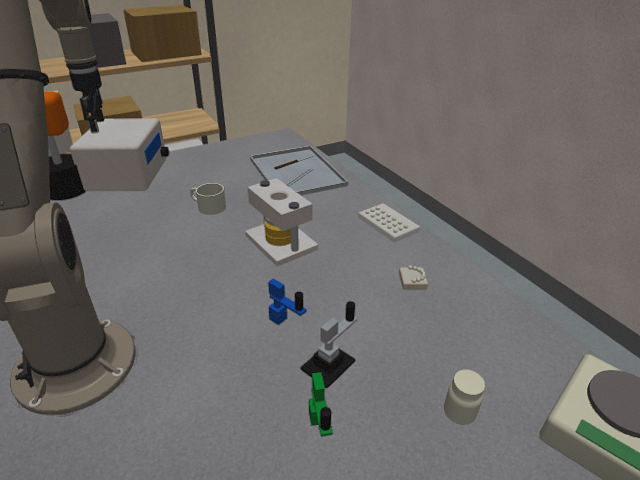

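View pics/top0.png

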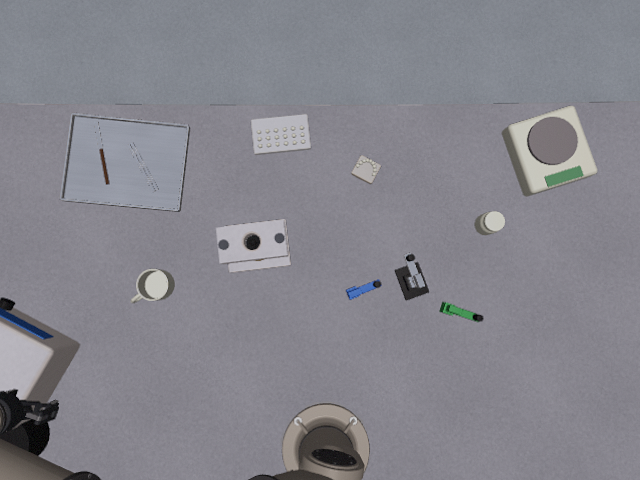

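The side view shows the press at about (280,215), the steel crank in its black rest at (330,350), and the blue and green decoys. In the top view the well is at (252,241), the rest at (411,280) and the crank knob at (410,258). Next I zoom in and measure.

```bash
cat > h.py <<'E'
import numpy as np, cv2
from cell import telemetry, vision, workorder, ctrl
def ray(n,uv):
    c=vision.camera_info(n); K=c["mtx"]
    d=np.array([(uv[0]-K[0,2])/K[0,0],(uv[1]-K[1,2])/K[1,1]]); s=d.copy()
    for _ in range(20): s=d/(1+c["k1"]*(s@s))
    R=np.array(c["R"]); return -R.T@c["t"], R.T@np.array([s[0],s[1],1])
def onz(n,uv,z):
    o,d=ray(n,uv); return o+d*(z-o[2])/d[2]
def tri(a,b):
    o1,d1=ray("top",a);o2,d2=ray("side",b)
    s=np.linalg.lstsq(np.c_[d1,-d2],o2-o1,rcond=None)[0]
    p,q=o1+s[0]*d1,o2+s[1]*d2; return (p+q)/2,np.linalg.norm(p-q)
def proj(n,X):
    c=vision.camera_info(n); p=np.array(c["R"])@X+c["t"]; s=p[:2]/p[2]; s=s*(1+c["k1"]*(s@s)); K=c["mtx"]
    return np.array([K[0,0]*s[0]+K[0,2],K[1,1]*s[1]+K[1,2]])
E
python3 - <<'E'
from h import *
t=cv2.imread("pics/top0.png"); s=cv2.imread("pics/side0.png")
z=lambda i,x,y,w,h,k:cv2.resize(i[y:y+h,x:x+w],None,fx=k,fy=k,interpolation=cv2.INTER_CUBIC)
a=np.hstack([z(t,380,245,60,60,5),z(t,205,210,100,60,5)]);b=np.hstack([z(s,290,290,80,60,5),z(s,240,170,80,60,5)])
cv2.imwrite("pics/crop1.png",np.vstack([a,b]))
for nm,im,(x,y,w,h),th in[("knob",t,(400,248,22,16),60),("rest",t,(392,245,45,58),70),("well",t,(240,230,25,22),70),("knobS",s,(342,298,18,26),60)]:
    g=cv2.cvtColor(im[y:y+h,x:x+w],cv2.COLOR_BGR2GRAY); m=(g<th).astype(np.uint8)
    ys,xs=np.nonzero(m); print(nm,xs.mean()+x,ys.mean()+y,m.sum(),cv2.minAreaRect(np.c_[xs+x,ys+y].astype(np.float32)))
print("press well@150",onz("top",(252,241),150),"knob@123",onz("top",(410,258),123),"rest@8",onz("top",(411,280),8))
E
```

```text
knob 410.3829787234043 257.8510638297872 47 ((412.136962890625, 258.3013610839844), (12.406362533569336, 6.788386821746826), 20.556045532226562)
rest 409.54275741710296 281.0366492146597 573 ((409.78082275390625, 276.5821838378906), (41.666648864746094, 25.16384506225586), 69.44395446777344)
well 252.44171779141104 242.04907975460122 163 ((252.5, 242.0), (14.0, 13.0), 90.0)
knobS 349.8246753246753 310.81168831168833 154 ((350.0, 311.0), (18.0, 8.0), 90.0)
press well@150 [544.59357759 182.04494994 150.        ] knob@123 [ 500.88608015 -218.5111855   123.        ] rest@8 [ 446.23822795 -241.26615621    8.        ]
```

View pics/crop1.png

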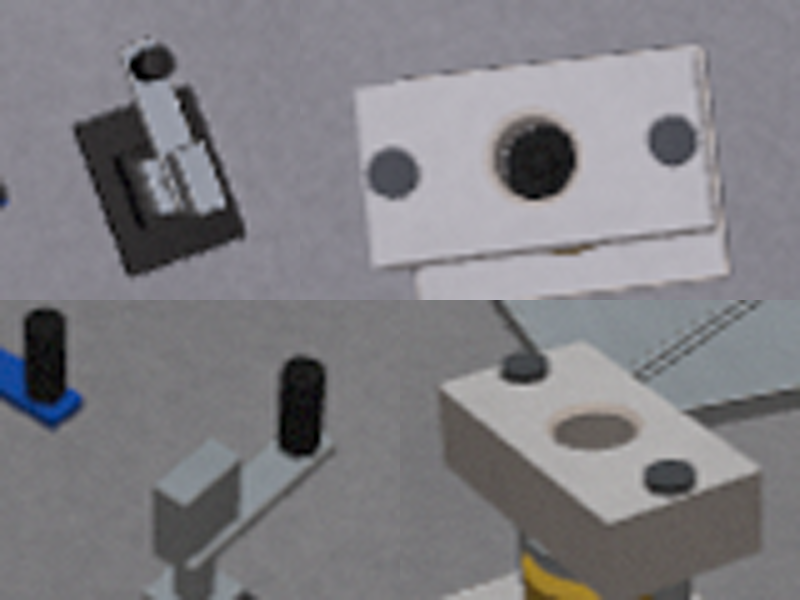

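The crop shows the grip block's top centred near top (420,280.2) and side (328.8,324.5). The knob top is at top (410,257) and side (350.2,303), and the well mouth is at top (252,241) and side (278.8,195.6). I triangulate these and check their heights.

```bash
python3 - <<'E'
from h import *
t=cv2.imread("pics/top0.png"); s=cv2.imread("pics/side0.png")
def hole(im,x,y,w,h,th):
    g=cv2.cvtColor(cv2.resize(im[y:y+h,x:x+w],None,fx=8,fy=8,interpolation=cv2.INTER_CUBIC),cv2.COLOR_BGR2GRAY)
    c,_=cv2.findContours((g<th).astype(np.uint8),cv2.RETR_EXTERNAL,cv2.CHAIN_APPROX_NONE)
    e=cv2.fitEllipse(max(c,key=cv2.contourArea)); return (np.array(e[0])+.5)/8-.5+[x,y],np.array(e[1])/8
for th in(130,150,165):
  try:
    a,da=hole(t,240,229,24,24,th);b,db=hole(s,266,184,27,23,th); print(th,a,da,b,db,tri(a,b),onz("top",a,148))
  except Exception as ex: print(th,ex)
print("well",tri((252,241),(278.8,195.6)))
off=lambda X,Y,x,y:((X+.5)/5-.5+x,(Y+.5)/5-.5+y)
B=[off(*p,380,245) for p in[(178,150),(210,143),(228,205),(195,215)]]
S=[off(p[0],p[1]-300,290,290) for p in[(153,490),(212,440),(240,462),(180,505)]]
bt=[onz("top",p,117) for p in B]; bs=[onz("side",p,117) for p in S]
print(np.round(bt,1),np.round(bs,1)); print("c",np.mean(bt,0),np.mean(bs,0),tri(np.mean(B,0),np.mean(S,0)))
k=off(152,62,380,245);ks=off(303,66,290,290); print("knob",onz("top",k,123),onz("side",ks,123),tri(k,ks))
rest=[onz("top",off(*p,380,245),8) for p in[(73,124),(187,85),(245,237),(133,276)]]; print("rest",np.round(rest,1),np.mean(rest,0))
cols=[onz("top",off(X-300,Y,205,210),152) for X,Y in[(394,173),(672,140)]]; print("cols",cols,np.mean(cols,0))
top=[onz("top",off(X-300,Y,205,210),150) for X,Y in[(355,88),(703,45),(717,227),(373,268)]]; print("xhead",np.round(top,1),np.mean(top,0))
sd=[onz("side",off(X-400,Y-300,240,170),150) for X,Y in[(440,387),(585,342),(762,472),(609,524)]]; print("xheadS",np.round(sd,1),np.mean(sd,0))
E
```

```text
130 [251.58989048 241.25995159] [16.72206306 16.89378357] [278.42561817 195.80519581] [ 7.27010059 16.99370384] (array([544.30597325, 183.21031927, 148.09971855]), np.float64(0.4141409197715717)) [544.12344637 183.30148204 148.        ]
150 [251.52926159 241.18679142] [17.29475594 17.55104828] [278.45811176 195.74969864] [ 8.01182938 18.0535183 ] (array([544.47963886, 183.36098636, 148.14166778]), np.float64(0.39725387471045365)) [544.30865847 183.45386043 148.        ]
165 [251.43637753 241.12490749] [17.93127823 18.3089695 ] [278.51799488 195.24159527] [ 9.46194172 20.1355114 ] (array([544.60564143, 183.38573617, 149.57055401]), np.float64(0.6047185844877617)) [544.4659636  183.68679772 148.        ]
well (array([544.86447033, 182.06849693, 149.11454531]), np.float64(0.4153804155550966))
[[ 458.6 -231.9  117. ]
 [ 462.1 -248.4  117. ]
 [ 430.4 -256.8  117. ]
 [ 425.4 -239.8  117. ]] [[ 425.8 -243.4  117. ]
 [ 457.8 -231.7  117. ]
 [ 461.  -246.5  117. ]
 [ 430.7 -254.6  117. ]]
c [ 444.12496505 -244.2265244   117.        ] [ 443.79805508 -244.04011507  117.        ] (array([ 443.89312737, -244.1409623 ,  116.92055556]), np.float64(0.4746003516852553))
knob [ 503.44548831 -218.56956544  123.        ] [ 505.65743381 -219.25360669  123.        ] (array([ 504.42477955, -219.07856087,  123.24097436]), np.float64(2.2522906452301155))
rest [[ 475.8 -195.4    8. ]
 [ 497.1 -259.1    8. ]
 [ 413.  -289.     8. ]
 [ 391.9 -226.7    8. ]] [ 444.43353365 -242.55583789    8.        ]
cols [array([536.83019484, 252.9237688 , 152.        ]), array([552.55559547, 114.37796377, 152.        ])] [544.69289516 183.65086629 152.        ]
xhead [[579.9 273.1 150. ]
 [600.7  98.9 150. ]
 [508.9  92.  150. ]
 [489.6 263.2 150. ]] [544.74958757 181.80372467 150.        ]
xheadS [[491.9 261.3 150. ]
 [580.9 271.8 150. ]
 [598.6 103.3 150. ]
 [510.9  95.1 150. ]] [545.56191016 182.88687285 150.        ]
```

The two views agree: well at about (544.8,183), crank axis at (444,-244), crank yaw about 0.37, and the heights match what they should be. I start moving, swinging around the base.

Careful with the scale: shifts go in shares of 1000 mm and turns go in shares of 120 degrees. That gives: -26 cm / 100 = -0.26, -5.4 cm / 100 = -0.054, 0.18 rad / 2.0944 = 0.0859.

>>> servo_tool([
  [-0.052,-0.028,-0.011,0,0,0.0859,8.5],
  [-0.104,-0.056,-0.022,0,0,0.1719,8.5],
  [-0.156,-0.084,-0.033,0,0,0.2578,8.5],
  [-0.208,-0.112,-0.044,0,0,0.3438,8.5],
  [-0.26,-0.14,-0.054,0,0,0.4297,8.5],
])

```text
time_s: 0.72
tool_pos: [400.4, 439.2, 251.1]
tool_rot: [-3.141, -0.0, 1.952]
wrist_force: [0.8, 0.5, 0.0]
finger_gap: 85.3
grasp_force: 0.0
```

```bash
cat >> h.py <<'E'
def plan(p,yaw,start=None,syaw=None):
    "shift in tool axes (cm) and az to reach world p, yaw with the tool down"
    s=telemetry.sense(); a=s["tool_rot"][2] if syaw is None else syaw; d=np.array(p)-(s["tool_pos"] if start is None else start)
    c,n=np.cos(a),np.sin(a)
    print("shift cm",np.round(np.array([c*d[0]+n*d[1],n*d[0]-c*d[1],-d[2]])/10,2),"az",round(-((yaw-a+np.pi)%(2*np.pi)-np.pi),3))
E
python3 - <<'E'
from h import *
s=telemetry.sense();print(s["tool_pos"],s["tool_rot"],s["q"])
P1=np.array([540,190,250.]);P2=np.array([540,-110,240.]);P3=np.array([444,-244,180.])
plan(P1,1.06);plan(P2,.37,P1,1.06);plan(P3,.37,P2,.37)
E
```

```text
[400.44119817 439.15072875 251.07332372] [-3.14136616e+00 -6.73092542e-06  1.95187483e+00] [-1.16726612  0.30180016  0.29252254  1.70720838 -0.09431841  1.14655423
 -0.46725429]
shift cm [-28.32   3.69   0.11] az 0.892
shift cm [-26.17  14.67   1.  ] az 0.69
shift cm [-13.8    9.02   6.  ] az -0.0
```

In the tool's units: -28.3 cm / 100 = -0.283, -22.6 cm / 100 = -0.226, 0.89 rad / 2.0944 = 0.4249.

>>> servo_tool([
  [-0.056,0.008,0,0,0,0.0859,8.5],
  [-0.112,0.015,0,0,0,0.1719,8.5],
  [-0.17,0.022,0.001,0,0,0.2578,8.5],
  [-0.226,0.03,0.001,0,0,0.3438,8.5],
  [-0.283,0.037,0.001,0,0,0.4249,8.5],
])

```text
time_s: 1.35
tool_pos: [540.9, 191.1, 249.7]
tool_rot: [-3.141, -0.0, 1.062]
wrist_force: [1.1, 0.4, -0.5]
finger_gap: 85.1
grasp_force: 0.0
```

In the tool's units: -26.2 cm / 100 = -0.262, -20.9 cm / 100 = -0.209, 0.69 rad / 2.0944 = 0.3295.

>>> servo_tool([
  [-0.052,0.029,0.002,0,0,0.0668,8.5],
  [-0.105,0.059,0.004,0,0,0.1337,8.5],
  [-0.157,0.088,0.006,0,0,0.2005,8.5],
  [-0.209,0.117,0.008,0,0,0.2674,8.5],
  [-0.262,0.147,0.01,0,0,0.3295,8.5],
])

```text
time_s: 1.98
tool_pos: [542.5, -109.2, 239.7]
tool_rot: [-3.141, -0.0, 0.374]
wrist_force: [1.1, 0.1, -0.8]
finger_gap: 85.6
grasp_force: 0.0
```

```bash
python3 - <<'E'
from h import *
s=telemetry.sense();print(s["q"],s["time_s"]); plan([444,-244,140],.37); plan([444,-244,90],.37)
E
```

```text
[-0.5706155   0.29751743  0.819186    1.8383216  -0.24219462  1.10893143
 -0.86091661] 1.975
shift cm [-14.1    8.95   9.97] az 0.004
shift cm [-14.1    8.95  14.97] az 0.004
```

In the tool's units: -14.1 cm / 100 = -0.141, 10 cm / 100 = 0.1.

>>> servo_tool([
  [-0.047,0.03,0.02,0,0,0,8.5],
  [-0.094,0.06,0.05,0,0,0,8.5],
  [-0.141,0.089,0.08,0,0,0,8.5],
  [-0.141,0.089,0.1,0,0,0,8.5],
  [-0.141,0.089,0.1,0,0,0,8.5],
])

```text
time_s: 2.6
tool_pos: [443.2, -242.2, 138.7]
tool_rot: [-3.14, 0.003, 0.376]
wrist_force: [0.7, 0.1, 0.7]
finger_gap: 85.1
grasp_force: 0.0
```

```bash
python3 - <<'E'
from h import *
s=telemetry.sense();print(s["q"],s["tool_pos"]); plan([444,-244,90],.37)
i=vision.get_image("side")[250:400,230:430,::-1]; j=vision.get_image("top")[205:355,330:530,::-1]
cv2.imwrite("pics/c2.png",cv2.resize(np.hstack([i,j]),None,fx=2,fy=2,interpolation=cv2.INTER_CUBIC))
E
```

```text
[-0.28012113  0.34842679  0.8106979   2.05169019 -0.3272857   0.87502372
 -0.47966459] [ 443.16819289 -242.22569612  138.68478468]
shift cm [0.01 0.2  4.87] az 0.006
```

View pics/c2.png

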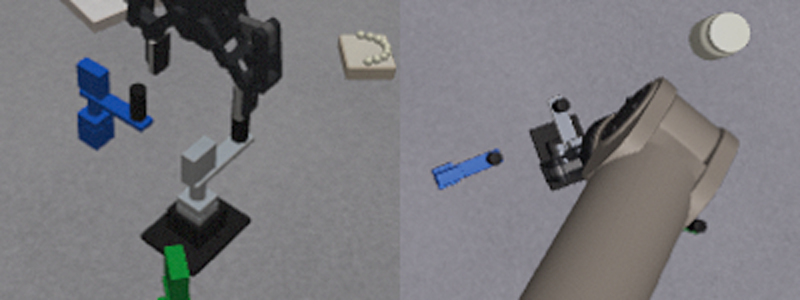

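Side crop: the fingers at (157,70) and (238,115) straddle the block at (199,150), with the blue decoy clear. I descend.

In the tool's units: 4.9 cm / 100 = 0.049, 4.2 cm / 100 = 0.042.

>>> servo_tool([
  [0,0.002,0.015,0,0,0,8.5],
  [0,0.002,0.03,0,0,0,8.5],
  [0,0.002,0.042,0,0,0,8.5],
  [0,0.002,0.049,0,0,0,8.5],
  [0,0.002,0.049,0,0,0,5],
], force=30)

```text
time_s: 3.32
tool_pos: [445.0, -244.3, 90.3]
tool_rot: [-3.141, 0.001, 0.378]
wrist_force: [0.1, 0.3, 0.2]
finger_gap: 69.1
grasp_force: 0.0
```

>>> servo_tool([
  [0,0,0,0,0,0,3],
  [0,0,0,0,0,0,2],
  [0,0,0,0,0,0,1.2],
  [0,0,0,0,0,0,1],
  [0,0,0,0,0,0,1],
], force=30)

```text
time_s: 3.95
tool_pos: [445.5, -244.3, 91.0]
tool_rot: [3.142, -0.0, 0.378]
wrist_force: [-0.9, 0.2, 0.0]
finger_gap: 9.9
grasp_force: 0.0
```

```bash
python3 - <<'E'
from h import *
i=vision.get_image("side")[250:400,230:430,::-1]; j=vision.get_image("top")[205:355,330:530,::-1]
cv2.imwrite("pics/c3.png",cv2.resize(np.hstack([i,j]),None,fx=2,fy=2,interpolation=cv2.INTER_CUBIC))
E
```

```text
(no output)
```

View pics/c3.png

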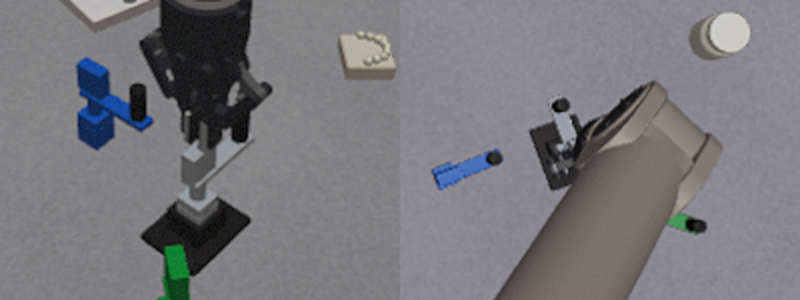

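```bash
python3 - <<'E'
from h import *
print("c2 tips mid (328.7,295.5) vs",proj("side",[443.2,-242.2,152]),"tips",proj("side",[443.2-.368*43,-242.2+.93*43,152]),proj("side",[443.2+.368*43,-242.2-.93*43,152]))
print("tcp now",proj("side",[445.5,-244.3,91]),"block top",proj("side",[444,-244,117]), telemetry.sense()["q"])
i=cv2.imread("pics/c3.png"); cv2.imwrite("pics/c4.png",cv2.resize(i[60:240,120:280],None,fx=3.3,fy=3.3,interpolation=cv2.INTER_CUBIC))
E
```

```text
c2 tips mid (328.7,295.5) vs [328.58063798 309.96127633] tips [310.17311018 299.555578  ] [347.99264102 320.91787426]
tcp now [329.41867042 334.05071461] block top [328.99088247 324.33678601] [-0.21465377  0.42799675  0.74792397  2.08463906 -0.4139756   0.77814313
 -0.40338461]
```

View pics/c4.png

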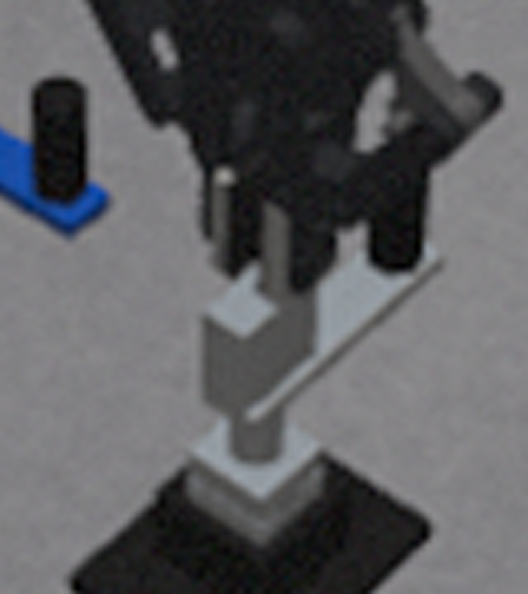

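The crop shows the fingertips at about (252,280), above the block's top rather than around it. The fingers look about 30 mm higher than the TCP reading says. I check this against the start pictures.

```bash
python3 - <<'E'
from h import *
p=np.array([188.9,647.4,196]);y=2.858; v=np.array([np.sin(y),-np.cos(y),0])
for n in("side","top"):
    for z in(0,13,45): print(n,z,[np.round(proj(n,p+[0,0,z]+s*43*v),1) for s in(-1,0,1)])
t=cv2.imread("pics/top0.png")[380:480,0:110]; s=cv2.imread("pics/side0.png")[50:150,40:150]
cv2.imwrite("pics/c5.png",cv2.resize(np.hstack([s,t]),None,fx=3.6,fy=3.6,interpolation=cv2.INTER_CUBIC))
E
```

```text
side 0 [array([ 99.3, 147.8]), array([101.7, 142.1]), array([104. , 136.6])]
side 13 [array([ 98.2, 143.6]), array([100.6, 137.9]), array([102.9, 132.6])]
side 45 [array([ 95.4, 133. ]), array([ 97.9, 127.5]), array([100.3, 122.4])]
top 0 [array([ 64.1, 398.9]), array([ 45.9, 394. ]), array([ 27.7, 389.1])]
top 13 [array([ 61.4, 400.2]), array([ 43. , 395.2]), array([ 24.5, 390.2])]
top 45 [array([ 54.4, 403.3]), array([ 35.4, 398.2]), array([ 16.4, 393.1])]
```

View pics/c5.png

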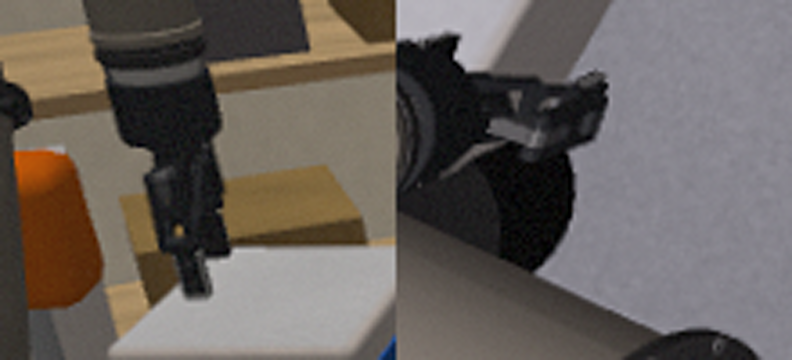

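In the start picture the tips sit at side (95,130.5) and (100,119.5), about 37 mm above where the reported TCP puts them. So the TCP reading is about 33 mm too low and the fingers closed above the block. I reopen and go lower.

In the tool's units: -0.3 cm / 100 = -0.003.

>>> servo_tool([
  [0,0,-0.003,0,0,0,6.5],
  [0,0,-0.003,0,0,0,6.5],
  [0,0,-0.003,0,0,0,6.5],
  [0,0,-0.003,0,0,0,6.5],
  [0,0,0,0,0,0,6.5],
], force=30)

```text
time_s: 4.68
tool_pos: [445.6, -244.4, 90.9]
tool_rot: [3.141, -0.0, 0.378]
wrist_force: [-1.0, 0.2, -0.2]
finger_gap: 64.9
grasp_force: 0.0
```

In the tool's units: 3 cm / 100 = 0.03, 2.4 cm / 100 = 0.024.

>>> servo_tool([
  [0,0,0.008,0,0,0,6.5],
  [0,0,0.016,0,0,0,6.5],
  [0,0,0.024,0,0,0,6.5],
  [0,0,0.03,0,0,0,6.5],
  [0,0,0.03,0,0,0,6.5],
], force=30)

```text
time_s: 5.3
tool_pos: [445.1, -244.2, 60.4]
tool_rot: [-3.141, 0.001, 0.378]
wrist_force: [0.6, -0.1, 1.1]
finger_gap: 65.1
grasp_force: 0.0
```

>>> servo_tool([
  [0,0,0,0,0,0,4],
  [0,0,0,0,0,0,2.5],
  [0,0,0,0,0,0,1.2],
  [0,0,0,0,0,0,1],
  [0,0,0,0,0,0,1],
], force=30)

```text
time_s: 5.92
tool_pos: [445.4, -244.0, 61.1]
tool_rot: [-3.141, -0.0, 0.378]
wrist_force: [-2.5, 2.2, 6.3]
finger_gap: 15.4
grasp_force: 32.8
```

Block gripped (gap 15.4 mm, 33 N). The mouth height is therefore 13 mm at reading z = 61, so home is at about 153. I firm up the grip and lift.

In the tool's units: -9 cm / 100 = -0.09, -5 cm / 100 = -0.05.

>>> servo_tool([
  [0,0,0,0,0,0,0.8],
  [0,0,-0.005,0,0,0,0.8],
  [0,0,-0.02,0,0,0,0.8],
  [0,0,-0.05,0,0,0,0.8],
  [0,0,-0.09,0,0,0,0.8],
], force=80)

```text
time_s: 6.55
tool_pos: [444.6, -244.2, 151.8]
tool_rot: [-3.141, 0.002, 0.377]
wrist_force: [1.0, 0.6, -3.0]
finger_gap: 14.2
grasp_force: 78.1
```

In the tool's units: -8.5 cm / 100 = -0.085, -8 cm / 100 = -0.08.

>>> servo_tool([
  [0,0,-0.04,0,0,0,0.8],
  [0,0,-0.08,0,0,0,0.8],
  [0,0,-0.085,0,0,0,0.8],
  [0,0,-0.085,0,0,0,0.8],
])

```text
time_s: 7.05
tool_pos: [445.0, -243.9, 235.5]
tool_rot: [-3.141, -0.0, 0.378]
wrist_force: [1.1, -0.0, -4.4]
finger_gap: 14.5
grasp_force: 78.3
```

```bash
python3 - <<'E'
from h import *
s=telemetry.sense();print(s["q"],s["wrist_force"],s["moment"],s["finger_gap"],s["tool_pos"])
P1=np.array([545,-60,236.]);P2=np.array([545,183,236.])
plan(P1,.9);plan(P2,1.6,P1,.9);plan(P2,1.6)
E
```

```text
[-0.39020279  0.20783836  0.90147614  1.94512922 -0.18577595  1.07412851
 -0.60273137] [ 1.06810135e+00 -3.93282259e-03 -4.44489020e+00] [-0.01602613  0.05213065  0.03012321] 14.45246715302654 [ 445.04063907 -243.88959483  235.51223927]
shift cm [ 16.08 -13.4   -0.05] az -0.522
shift cm [ 19.03 -15.11  -0.  ] az -0.7
shift cm [ 25.05 -35.99  -0.05] az -1.222
```

In the tool's units: 16.1 cm / 100 = 0.161, -13.4 cm / 100 = -0.134, -0.52 rad / 2.0944 = -0.2483.

>>> servo_tool([
  [0.032,-0.027,0,0,0,-0.0477,0.8],
  [0.064,-0.054,0,0,0,-0.0955,0.8],
  [0.096,-0.08,0,0,0,-0.1432,0.8],
  [0.129,-0.107,0,0,0,-0.191,0.8],
  [0.161,-0.134,0,0,0,-0.2483,0.8],
])

```text
time_s: 7.68
tool_pos: [544.9, -59.0, 233.7]
tool_rot: [-3.139, 0.003, 0.901]
wrist_force: [0.8, 0.4, -4.3]
finger_gap: 14.4
grasp_force: 78.5
```

In the tool's units: 19 cm / 100 = 0.19, -15.1 cm / 100 = -0.151, -0.7 rad / 2.0944 = -0.3342.

>>> servo_tool([
  [0.05,-0.04,0,0,0,-0.0859,0.8],
  [0.1,-0.08,0,0,0,-0.1719,0.8],
  [0.15,-0.12,0,0,0,-0.2578,0.8],
  [0.19,-0.151,0,0,0,-0.3342,0.8],
  [0.19,-0.151,0,0,0,-0.3342,0.8],
])

```text
time_s: 8.3
tool_pos: [543.7, 188.6, 233.0]
tool_rot: [-3.137, -0.0, 1.608]
wrist_force: [-0.1, -0.2, -4.4]
finger_gap: 14.2
grasp_force: 78.6
```

```bash
python3 - <<'E'
from h import *
s=telemetry.sense();print(s["q"],s["wrist_force"],s["tool_pos"],s["tool_rot"])
j=vision.get_image("top");i=vision.get_image("side")
cv2.imwrite("pics/top1.png",j[:,:,::-1]);cv2.imwrite("pics/side1.png",i[:,:,::-1])
z=lambda i,x,y,w,h,k:cv2.resize(i[y:y+h,x:x+w,::-1],None,fx=k,fy=k,interpolation=cv2.INTER_CUBIC)
cv2.imwrite("pics/c6.png",np.hstack([z(i,235,130,100,140,4),z(j,205,190,100,140,4)]))
E
```

```text
[-0.80999971  0.29795503  0.46193106  1.77854709 -0.14918902  1.10330359
 -0.26010518] [-0.14185842 -0.22658268 -4.44477061] [543.74179969 188.64587453 233.02222175] [-3.13720597e+00 -4.80646463e-04  1.60832774e+00]
```

View pics/c6.png

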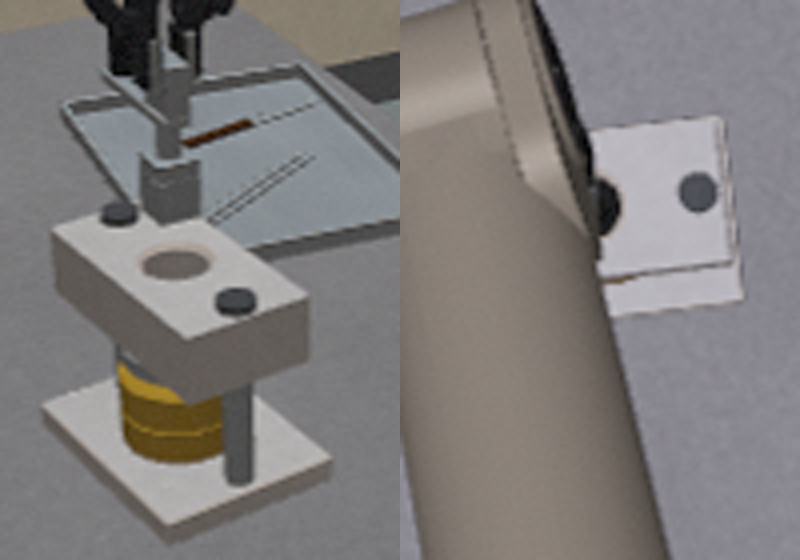

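Side crop: the socket mouth at about (172,210) hangs above the well mouth at (177,262), and the arm blocks the top view. I centre it and lower it to just above the well.

```bash
python3 - <<'E'
from h import *
plan([544.8,184,208],1.6)
E
```

```text
shift cm [0.19 0.01 2.56] az -0.002
```

>>> servo_tool([
  [0,0,0,0,0,0,0.8],
  [0,0,0,0,0,0,0.8],
])

```text
time_s: 8.65
tool_pos: [546.1, 180.8, 235.5]
tool_rot: [-3.141, 0.001, 1.595]
wrist_force: [-1.1, 0.3, -3.6]
finger_gap: 14.2
grasp_force: 78.6
```

```bash
python3 - <<'E'
from h import *
s=telemetry.sense();print(s["tool_pos"],s["tool_rot"],s["wrist_force"],s["moment"]);plan([544.8,184,208],1.6)
E
```

```text
[546.06497872 180.77473638 235.54207368] [-3.14103190e+00  5.27755822e-04  1.59516120e+00] [-1.14027634  0.31538391 -3.5752105 ] [0.00366551 0.00850787 0.01612867]
shift cm [ 0.33 -0.12  2.75] az -0.005
```

In the tool's units: 2.7 cm / 100 = 0.027, 1.4 cm / 100 = 0.014.

>>> servo_tool([
  [0.001,0,0.014,0,0,0,0.8],
  [0.001,0,0.027,0,0,0,0.8],
  [0.001,0,0.027,0,0,0,0.8],
  [0.001,0,0.027,0,0,0,0.8],
])

```text
time_s: 9.15
tool_pos: [546.1, 183.3, 208.8]
tool_rot: [-3.142, 0.0, 1.598]
wrist_force: [-0.9, 0.1, -3.5]
finger_gap: 14.1
grasp_force: 78.5
```

```bash
python3 - <<'E'
from h import *
s=telemetry.sense();print(s["tool_pos"],s["tool_rot"],s["wrist_force"])
i=vision.get_image("side");cv2.imwrite("pics/side2.png",i[:,:,::-1])
s=telemetry.sense();print(s["tool_pos"],s["tool_rot"],s["wrist_force"])
cv2.imwrite("pics/c7.png",cv2.resize(i[140:215,240:320,::-1],None,fx=8,fy=8,interpolation=cv2.INTER_CUBIC))
M=s["tool_pos"]+[0,0,-48]; print("mouth pred",proj("side",M),"well",proj("side",[544.8,183,150]))
E
```

```text
[546.11274183 183.30851915 208.84827036] [-3.14157385e+00  9.94568630e-05  1.59765922e+00] [-0.87881308  0.0638849  -3.53085514]
[546.29827387 183.36307078 209.13220629] [ 3.14109391e+00 -1.20561396e-04  1.59771474e+00] [-0.34163737  0.4301803  -4.03625534]
mouth pred [278.83416915 191.11873812] well [278.5268264  195.15124444]
```

View pics/c7.png

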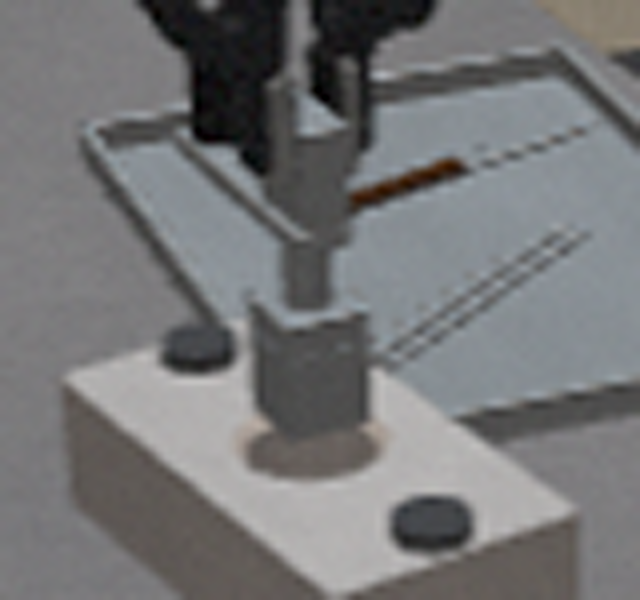

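The mouth centre at crop (312,416) lies right over the well's ellipse at (315,450) and within 1 mm of the prediction. I lower it into the well in steps, watching the force.

In the tool's units: 1.6 cm / 100 = 0.016, -0.05 cm / 100 = -0.0005.

>>> servo_tool([
  [0,-0.0005,0.005,0,0,0,0.8],
  [0,-0.0005,0.01,0,0,0,0.8],
  [0,-0.0005,0.013,0,0,0,0.8],
  [0,-0.0005,0.016,0,0,0,0.8],
  [0,-0.0005,0.016,0,0,0,0.8],
])

```text
time_s: 9.82
tool_pos: [545.4, 183.3, 192.6]
tool_rot: [-3.141, 0.0, 1.598]
wrist_force: [-0.3, 0.1, -4.3]
finger_gap: 14.0
grasp_force: 78.7
```

```bash
python3 - <<'E'
from h import *
s=telemetry.sense();print(s["tool_pos"],s["tool_rot"],s["wrist_force"],s["moment"])
E
```

```text
[545.38073891 183.25249212 192.62104352] [-3.14118477e+00  2.04543819e-04  1.59775539e+00] [-0.25233511  0.09737602 -4.27806759] [-0.00551519 -0.02629407  0.01063243]
```

In the tool's units: 1.9 cm / 100 = 0.019, 1.6 cm / 100 = 0.016.

>>> servo_tool([
  [0,0,0.004,0,0,0,0.8],
  [0,0,0.008,0,0,0,0.8],
  [0,0,0.012,0,0,0,0.8],
  [0,0,0.016,0,0,0,0.8],
  [0,0,0.019,0,0,0,0.8],
])

```text
time_s: 10.45
tool_pos: [545.4, 183.3, 173.6]
tool_rot: [-3.141, 0.0, 1.598]
wrist_force: [-0.6, 0.1, -4.1]
finger_gap: 14.2
grasp_force: 78.7
```

Still free. I go on in small steps to the expected contact with the square at reading 169.

>>> servo_tool([
  [0,0,0.0015,0,0,0,0.8],
  [0,0,0.003,0,0,0,0.8],
  [0,0,0.004,0,0,0,0.8],
  [0,0,0.005,0,0,0,0.8],
  [0,0,0.005,0,0,0,0.8],
])

```text
time_s: 11.08
tool_pos: [545.7, 183.4, 169.1]
tool_rot: [3.141, -0.0, 1.598]
wrist_force: [-0.3, -0.5, -2.4]
finger_gap: 14.9
grasp_force: 79.0
```

In the tool's units: 0.1 cm / 100 = 0.001, 0.05 cm / 100 = 0.0005.

>>> servo_tool([
  [0,0,0.0005,0,0,0,0.8],
  [0,0,0.001,0,0,0,0.8],
  [0,0,0.001,0,0,0,0.8],
])

```text
time_s: 11.45
tool_pos: [545.9, 183.4, 168.7]
tool_rot: [3.141, -0.001, 1.598]
wrist_force: [-1.5, -0.8, 5.4]
finger_gap: 14.7
grasp_force: 80.0
```

Firm contact at 168.7, so the socket is on top of the square and misaligned. I search counter-clockwise under light pressure, since the spindle cannot follow that way.

In the tool's units: -0.24 rad / 2.0944 = -0.1146.

>>> servo_tool([
  [0,0,0,0,0,-0.0286,0.8],
  [0,0,0,0,0,-0.0573,0.8],
  [0,0,0,0,0,-0.0859,0.8],
  [0,0,0,0,0,-0.1146,0.8],
  [0,0,0,0,0,-0.1146,0.8],
])

```text
time_s: 12.08
tool_pos: [546.6, 183.8, 168.9]
tool_rot: [3.139, -0.001, 1.837]
wrist_force: [0.2, 0.4, 4.3]
finger_gap: 14.5
grasp_force: 79.9
```

In the tool's units: -0.24 rad / 2.0944 = -0.1146.

>>> servo_tool([
  [0,0,0,0,0,-0.0286,0.8],
  [0,0,0,0,0,-0.0573,0.8],
  [0,0,0,0,0,-0.0859,0.8],
  [0,0,0,0,0,-0.1146,0.8],
  [0,0,0,0,0,-0.1146,0.8],
])

```text
time_s: 12.7
tool_pos: [546.7, 184.0, 168.8]
tool_rot: [3.139, -0.0, 2.076]
wrist_force: [1.7, 0.6, 5.4]
finger_gap: 14.6
grasp_force: 80.1
```

In the tool's units: -0.24 rad / 2.0944 = -0.1146.

>>> servo_tool([
  [0,0,0,0,0,-0.0286,0.8],
  [0,0,0,0,0,-0.0573,0.8],
  [0,0,0,0,0,-0.0859,0.8],
  [0,0,0,0,0,-0.1146,0.8],
  [0,0,0,0,0,-0.1146,0.8],
])

```text
time_s: 13.32
tool_pos: [546.6, 184.2, 168.7]
tool_rot: [3.139, 0.0, 2.316]
wrist_force: [1.3, 1.2, 6.3]
finger_gap: 14.4
grasp_force: 80.1
```

In the tool's units: -0.24 rad / 2.0944 = -0.1146.

>>> servo_tool([
  [0,0,0,0,0,-0.0286,0.8],
  [0,0,0,0,0,-0.0573,0.8],
  [0,0,0,0,0,-0.0859,0.8],
  [0,0,0,0,0,-0.1146,0.8],
  [0,0,0,0,0,-0.1146,0.8],
])

```text
time_s: 13.95
tool_pos: [546.4, 184.2, 168.4]
tool_rot: [3.139, 0.001, 2.555]
wrist_force: [1.9, 2.9, 3.5]
finger_gap: 14.1
grasp_force: 79.7
```

```bash
python3 - <<'E'
from h import *
s=telemetry.sense();print(s["q"],s["wrist_force"],s["moment"])
E
```

```text
[-0.62801211  0.34758675  0.24562301  1.84151944 -0.10185631  0.96206866
  0.64622122] [1.91501819 2.94217143 3.51564082] [ 0.93183519 -0.60572163 -0.06083274]
```

In the tool's units: -0.18 rad / 2.0944 = -0.0859.

>>> servo_tool([
  [0,0,0,0,0,-0.0286,0.8],
  [0,0,0,0,0,-0.0573,0.8],
  [0,0,0,0,0,-0.0859,0.8],
  [0,0,0,0,0,-0.0859,0.8],
])

```text
time_s: 14.45
tool_pos: [545.2, 183.6, 167.2]
tool_rot: [-3.142, -0.001, 2.735]
wrist_force: [2.8, 3.3, -3.4]
finger_gap: 14.5
grasp_force: 78.6
```

```bash
python3 - <<'E'
from h import *
s=telemetry.sense();print(s["q"],s["wrist_force"],s["moment"])
E
```

```text
[-0.59939008  0.34685537  0.20913006  1.84143242 -0.08653975  0.96251312
  0.81188206] [ 2.8294851   3.2654461  -3.43899471] [ 0.86192334 -0.74603946  0.01148851]
```

Force has gone and the tool dropped to 167.2, so the socket is aligned. I descend gently.

In the tool's units: 0.3 cm / 100 = 0.003, 0.2 cm / 100 = 0.002.

>>> servo_tool([
  [0,0,0.001,0,0,0,0.8],
  [0,0,0.002,0,0,0,0.8],
  [0,0,0.003,0,0,0,0.8],
  [0,0,0.003,0,0,0,0.8],
])

```text
time_s: 14.95
tool_pos: [545.2, 183.6, 164.6]
tool_rot: [-3.142, -0.001, 2.738]
wrist_force: [1.7, 3.6, -2.8]
finger_gap: 14.2
grasp_force: 78.6
```

In the tool's units: 0.8 cm / 100 = 0.008, 0.6 cm / 100 = 0.006, -0.06 rad / 2.0944 = -0.0286.

>>> servo_tool([
  [0,0,0.002,0,0,-0.0143,0.8],
  [0,0,0.004,0,0,-0.0286,0.8],
  [0,0,0.006,0,0,-0.0286,0.8],
  [0,0,0.008,0,0,-0.0286,0.8],
  [0,0,0.008,0,0,-0.0286,0.8],
])

```text
time_s: 15.58
tool_pos: [545.5, 183.5, 156.7]
tool_rot: [3.141, -0.0, 2.798]
wrist_force: [1.3, 4.5, -3.6]
finger_gap: 14.6
grasp_force: 78.8
```

```bash
python3 - <<'E'
from h import *
s=telemetry.sense();print(s["q"],s["wrist_force"],s["moment"])
E
```

```text
[-0.58731005  0.35837452  0.19488125  1.85052911 -0.0843804   0.94049879
  0.87221993] [ 1.33933248  4.49731415 -3.6326857 ] [ 1.39154454 -0.65954701 -0.0297734 ]
```

In the tool's units: 0.45 cm / 100 = 0.0045, 0.4 cm / 100 = 0.004.

>>> servo_tool([
  [0,0,0.0015,0,0,0,0.8],
  [0,0,0.003,0,0,0,0.8],
  [0,0,0.004,0,0,0,0.8],
  [0,0,0.0045,0,0,0,0.8],
  [0,0,0.0045,0,0,0,0.8],
])

```text
time_s: 16.2
tool_pos: [545.9, 183.5, 153.2]
tool_rot: [3.141, 0.001, 2.798]
wrist_force: [0.1, 3.3, 5.0]
finger_gap: 14.7
grasp_force: 80.0
```

Socket home at 153.2 (expected 153). Now I turn clockwise and watch the z moment.

In the tool's units: -0.04 cm / 100 = -0.0004, 0.45 rad / 2.0944 = 0.2149.

>>> servo_tool([
  [0,0,-0.0004,0,0,0.0286,0.8],
  [0,0,-0.0004,0,0,0.0716,0.8],
  [0,0,-0.0004,0,0,0.1194,0.8],
  [0,0,-0.0004,0,0,0.1671,0.8],
  [0,0,-0.0004,0,0,0.2149,0.8],
], force=110)

```text
time_s: 16.82
tool_pos: [545.7, 184.4, 153.3]
tool_rot: [3.14, -0.0, 2.346]
wrist_force: [0.4, 5.0, 2.6]
finger_gap: 13.9
grasp_force: 107.3
```

```bash
python3 - <<'E'
from h import *
s=telemetry.sense();print(s["q"],s["wrist_force"],s["moment"])
E
```

```text
[-0.66168226  0.36750949  0.28885331  1.85852861 -0.12881262  0.93240096
  0.4611382 ] [0.44002732 5.03815949 2.56361138] [ 1.66954362 -0.38472192  0.34931516]
```

In the tool's units: 0.07 cm / 100 = 0.0007, 0.5 rad / 2.0944 = 0.2387.

>>> servo_tool([
  [0.0007,0.0007,0,0,0,0.0477,0.8],
  [0.0007,0.0007,0,0,0,0.0955,0.8],
  [0.0007,0.0007,0,0,0,0.1432,0.8],
  [0.0007,0.0007,0,0,0,0.191,0.8],
  [0.0007,0.0007,0,0,0,0.2387,0.8],
])

```text
time_s: 17.45
tool_pos: [545.7, 184.3, 153.3]
tool_rot: [3.141, 0.0, 1.846]
wrist_force: [1.1, 4.7, 2.9]
finger_gap: 13.8
grasp_force: 107.6
```

```bash
python3 - <<'E'
from h import *
s=telemetry.sense();print(s["q"],s["wrist_force"],s["moment"])
E
```

```text
[-0.74682035  0.37757558  0.39855052  1.86355218 -0.1785417   0.9348139
  0.00779321] [1.0537717  4.65051716 2.885062  ] [ 1.02005724 -0.37764181  0.36728649]
```

In the tool's units: 0.4 rad / 2.0944 = 0.191.

>>> servo_tool([
  [0,0,0,0,0,0.0477,0.8],
  [0,0,0,0,0,0.0955,0.8],
  [0,0,0,0,0,0.1432,0.8],
  [0,0,0,0,0,0.191,0.8],
])

```text
time_s: 17.95
tool_pos: [545.7, 184.1, 153.3]
tool_rot: [3.141, 0.0, 1.446]
wrist_force: [0.6, 2.7, 3.2]
finger_gap: 13.6
grasp_force: 107.6
```

```bash
python3 - <<'E'
from h import *
s=telemetry.sense();print(s["wrist_force"],s["moment"])
E
```

```text
[0.58411686 2.66966062 3.20591906] [ 0.89942862 -0.3520842   0.363472  ]
```

In the tool's units: 0.1 rad / 2.0944 = 0.0477.

>>> servo_tool([
  [0,0,0,0,0,0.0239,0.8],
  [0,0,0,0,0,0.0477,0.8],
])

```text
time_s: 18.2
tool_pos: [545.7, 184.0, 153.3]
tool_rot: [3.141, 0.0, 1.347]
wrist_force: [0.4, 2.7, 4.2]
finger_gap: 14.0
grasp_force: 107.7
```

```bash
python3 - <<'E'
from h import *
s=telemetry.sense();print(s["wrist_force"],s["moment"])
E
```

```text
[0.4333414  2.71334745 4.20638607] [ 0.83066601 -0.24128898  0.33333707]
```

In the tool's units: 0.05 rad / 2.0944 = 0.0239.

>>> servo_tool([
  [0,0,0,0,0,0.0239,0.8],
  [0,0,0,0,0,0.0477,0.8],
  [0,0,0,0,0,0.0716,0.8],
])

```text
time_s: 18.58
tool_pos: [545.7, 184.0, 153.3]
tool_rot: [3.141, 0.0, 1.197]
wrist_force: [1.3, 3.1, 3.3]
finger_gap: 13.7
grasp_force: 107.7
```

```bash
python3 - <<'E'
from h import *
s=telemetry.sense();print(s["wrist_force"],s["moment"])
E
```

```text
[1.32196098 3.11923802 3.27495585] [ 0.71870887 -0.27299815  0.42272085]
```

In the tool's units: 0.1 rad / 2.0944 = 0.0477.

>>> servo_tool([
  [0,0,0,0,0,0.0239,0.8],
  [0,0,0,0,0,0.0477,0.8],
])

```text
time_s: 18.82
tool_pos: [545.6, 183.9, 153.3]
tool_rot: [3.141, 0.0, 1.097]
wrist_force: [0.2, 2.5, 4.6]
finger_gap: 13.6
grasp_force: 107.8
```

```bash
python3 - <<'E'
from h import *
s=telemetry.sense();print(s["wrist_force"],s["moment"])
E
```

```text
[0.19913419 2.46628236 4.64417107] [ 0.78107965 -0.28574039  0.45442355]
```

In the tool's units: 0.15 rad / 2.0944 = 0.0716.

>>> servo_tool([
  [0,0,0,0,0,0.0239,0.8],
  [0,0,0,0,0,0.0477,0.8],
  [0,0,0,0,0,0.0716,0.8],
])

```text
time_s: 19.2
tool_pos: [545.5, 183.9, 153.3]
tool_rot: [3.141, 0.001, 0.947]
wrist_force: [0.8, 2.6, 4.3]
finger_gap: 13.5
grasp_force: 107.8
```

```bash
python3 - <<'E'
from h import *
s=telemetry.sense();print(s["wrist_force"],s["moment"])
E
```

```text
[0.84798764 2.63903086 4.31905451] [ 0.67980119 -0.17473301  0.47530662]
```

Extra torque is about 0.13 Nm and the angle past touch about 0.35 rad, which puts the press force at roughly 20–33 N. I relax the torque within the play and release slowly.

In the tool's units: -0.05 cm / 100 = -0.0005, -0.03 cm / 100 = -0.0003, -0.1 rad / 2.0944 = -0.0477.

>>> servo_tool([
  [0,0,-0.0003,0,0,-0.0239,0.8],
  [0,0,-0.0005,0,0,-0.0477,0.8],
  [0,0,-0.0005,0,0,-0.0477,1.3],
  [0,0,-0.0005,0,0,-0.0477,1.8],
  [0,0,-0.0005,0,0,-0.0477,2.5],
], force=25)

```text
time_s: 19.82
tool_pos: [544.7, 183.3, 152.9]
tool_rot: [-3.141, 0.002, 1.047]
wrist_force: [-0.2, 0.1, 0.2]
finger_gap: 25.0
grasp_force: 0.0
```

>>> servo_tool([
  [0,0,0,0,0,0,4],
  [0,0,0,0,0,0,6],
  [0,0,0,0,0,0,6],
  [0,0,0,0,0,0,6],
])

```text
time_s: 20.32
tool_pos: [545.5, 184.3, 153.3]
tool_rot: [-3.142, 0.0, 1.048]
wrist_force: [0.2, -0.2, 0.1]
finger_gap: 60.2
grasp_force: 0.0
```

In the tool's units: -11 cm / 100 = -0.11, -6 cm / 100 = -0.06.

>>> servo_tool([
  [0,0,-0.005,0,0,0,6],
  [0,0,-0.015,0,0,0,6],
  [0,0,-0.03,0,0,0,6],
  [0,0,-0.06,0,0,0,6],
  [0,0,-0.11,0,0,0,6],
])

```text
time_s: 20.95
tool_pos: [544.6, 184.0, 264.2]
tool_rot: [-3.141, 0.002, 1.048]
wrist_force: [-0.7, 1.0, 0.6]
finger_gap: 59.8
grasp_force: 0.0
```

In the tool's units: -16 cm / 100 = -0.16, -13 cm / 100 = -0.13.

>>> servo_tool([
  [-0.04,0.04,-0.02,0,0,0,6],
  [-0.09,0.09,-0.02,0,0,0,6],
  [-0.13,0.13,-0.02,0,0,0,6],
  [-0.16,0.16,-0.02,0,0,0,6],
  [-0.16,0.16,-0.02,0,0,0,6],
])

```text
time_s: 21.58
tool_pos: [604.4, -39.7, 284.8]
tool_rot: [3.139, 0.001, 1.04]
wrist_force: [0.4, 0.3, -0.4]
finger_gap: 59.7
grasp_force: 0.0
```

```bash
python3 - <<'E'
from h import *
j=vision.get_image("top");i=vision.get_image("side")
z=lambda i,x,y,w,h,k:cv2.resize(i[y:y+h,x:x+w,::-1],None,fx=k,fy=k,interpolation=cv2.INTER_CUBIC)
cv2.imwrite("pics/c8.png",np.hstack([z(i,180,130,160,140,2.5),z(j,130,190,160,140,2.5)]))
s=telemetry.sense();print(s["tool_pos"],s["wrist_force"],s["q"])
E
```

```text
[604.32924175 -34.31845721 284.04022331] [ 0.00633333  0.65676712 -0.47929147] [-0.58559297  0.34404506  0.71361734  1.6576019  -0.23727544  1.2279263
 -0.34472273]
```

View pics/c8.png

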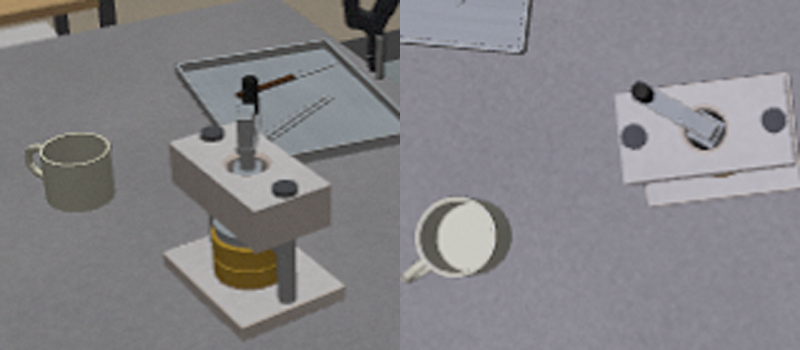

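The picture shows the crank seated upright in the well at side (248,160), the platen down on the flask at (245,235), the cup undisturbed and the gripper clear. I hand the job in.

```bash
python3 -c "
from cell import workorder
print(workorder.sign_off())"
```

```text
the job is handed in; nothing more can be done
None
```

The job is handed in: the crank stands seated on the spindle, the platen is closed on the flask at an estimated 20–33 N (from torque and angle, not measured directly), the gripper is clear, and the cup, jar and model were not touched.

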